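# Reload the bench stapler for the course handouts

### The job

Load the tall steel staple strip into the stapler's open magazine: push the yellow spring follower back with the strip's end, set the strip right down on the channel floor, legs down, between follower and orange nose stop, and let go. Then slide the cover rail by its red tab fully home over the strip. Work gently - do not force the strip or the stapler - and leave the short copper strip and everything else where it is.

Things in the scene. Friction and masses are not known exactly. Their poses are not given: they have to be found in the camera images.
- stapler: Grey bench stapler, fixed, base plate 370 x 86 mm. Origin on the table under the channel's centre line, +x along the channel to the nose, z up; other entries use this frame, in mm. The magazine (channel, nose stop, follower, cover) is clamped anywhere within 10 mm fore or aft (x) of the middle setting; this shift is NOT reported: feel or see it. Motor housing x -172 to -252, top z 90.
- mark_channel (a point): Middle setting of the channel: point (0, 0, 45) of the stapler, fixed to the base, on the channel floor. Oiled steel channel along x (friction about 0.2), open on top, inner width 17 mm up to z 50; above, steep lead-in lips flare to a mouth 23 mm wide (27 outside) at z 55. A seated 80 mm strip has its origin at x +10 (plus the unreported shift), y 0, z 45.
- mark_nose (a point): Middle setting of the orange nose stop: point (50, 0, 55) of the stapler, fixed to the base; the stop's rear face, against which the strip's front end comes to rest, is there plus the unreported shift. Top at z 55, 26 mm wide, 26 mm long; nothing higher stands ahead of it.
- mark_follower_rest (a point): Middle setting of the yellow follower's front face at rest: point (0, 0, 67.5) of the stapler, fixed to the base; the real face is there plus the unreported shift. Block 15 mm wide, from the floor to z 67.5. It can be pushed 34 mm towards -x to a hard stop; spring 3.6 N at rest, 7.7 N at the stop. The strip goes down only with it pushed 30 to 34 mm; let go, the spring slides the strip to the nose.
- mark_tab_open (a point): Middle setting of the cover's red tab when the cover is fully back: point (-72, 0, 96.5) of the stapler, fixed to the base, the tab's top centre; the real tab is at this x plus the cover's value plus the unreported shift. Tab 10 mm long in x, 30 mm wide in y, from z 76 to 96.5. Behind it (-x) the cover plate is bare for 61 mm, top at z 76.
- strip: The tall steel staple strip: silver, 80 mm long (its x), 14 mm wide (y), 26 mm tall, 70 to 120 g, standing on its legs on the table. Both ends are alike. Origin at the centre of its underside, z up. Fingers that hold it must stay above its lowest 11 mm to clear the channel walls.
- cover (a joint): Aluminium cover rail sliding along +x over the magazine, in m: 0 = fully back (open), 0.100 = fully home at its hard stop; starts at 0 to 0.012. About 3 N of friction (a little more when fast); stays where left. Plate 86 x 34 mm, underside at z 73 mm (2 mm above a seated strip; a strip standing proud blocks it), front edge 20 mm ahead of the tab's centre.
- short_strip: Copper-coloured short staple strip, wrong size, 80 x 14 x 12 mm, lying loose near the steel one; leave it. Origin at the centre of its underside.
- book_red: Red textbook 240 x 170 x 38 mm, bystander, origin at the centre of its underside.
- staple_carton: Cardboard carton 100 x 60 x 45 mm, bystander, origin at the centre of its underside.
- bottle: White bottle, 64 mm diameter, 170 mm tall, bystander, origin at the centre of its underside.
- mug: White mug, 80 mm diameter, 95 mm tall, bystander, origin at the centre of its underside.
- marker: Green marker pen 130 mm long, 14 mm thick, lying, bystander, origin at its underside centre.
Things that resemble listed ones, but are neither listed nor needed, are in the scene too. What is shaped like the strip but pink or turquoise is not meant.

How it is judged:
By the outcome, as a careful person would: the job done as asked, in the order asked, and still so for the second after the job is handed in, with the robot touching nothing.
It also fails if it takes over 64 s, if anything falls off the work surface, if the arm or the gripper's body presses on something with over 40 N, if the wrist force passes 120 N, or if a joint passes its speed limit or range.

### The arm

A 6-joint arm with a two-finger parallel gripper is mounted at the origin on the work surface. World frame = base frame: x ahead of the robot, y to its left, z up, the work surface at z = 0. Lengths are in m, angles in rad, forces in N, time in s.
With the tool pointing down it reaches from about 0.375 to 0.975 m from the base axis. Payload 3.8 kg.
Tool frame: the origin (TCP) lies midway between the tips of the shut fingers; the grasp point (between the pads) lies 19 mm behind it; x points along the fingers, y is the direction in which the jaws open and shut, and the axes are right-handed (so a half turn about x gives the same grasp; the last joint's range is limited). The gripper opens to 88 mm and grips with 3 to 60 N. Pads are 18 mm wide; open, the fingers measure 123 mm over their backs; the gripper's body (75 mm by 187 mm) begins 45 mm behind the grasp point.
Start: joints at [1.286, 0.264, 1.604, -0, 1.274, -0.037], TCP at [0.166, 0.654, 0.239] pointing down, gripper open.
Joint ranges: [-2.63, 2.63], [-0.94, 2.18], [0.31, 2.57], [-1.31, 4.45], [0, 2.66], [-2.55, 2.55]. Speed limits (rad/s): [2.57, 2.57, 3.14, 3.14, 3.14, 3.14].

### API

Orientations are given as a rotation vector (axis times angle).
In Python, from cell import manip, inverse_kinematics, cams, order gives the robot as it stands. Calls block until the motion is done:
- manip.move_pose(position, orientation): joint-space move of the TCP to a pose.
- manip.move_linear(position, rate=0.15, rot=None): straight line of the TCP; rot=None keeps the orientation; rate is the mean speed in m/s.
- manip.set_joints(angles): joint-space move.
- manip.set_gripper(opening, force=None): finger opening in m; force is the grip in N (None keeps the last); returns when the fingers have stopped.
- manip.dwell(seconds).
- inverse_kinematics(position, orientation): joint angles nearest the present ones, or None.
- manip.state(): the state.
- cams.capture(name): name is "side" or "top" or "wrist"; returns a dict with "image" (420x560x3 uint8, blue, green, red), "z_map" (420x560 float32, m along the optical axis (not along the pixel's ray), 0 where there is no reading), "intrinsics" (3x3 intrinsics, pixels), "position" and "orientation" of the camera in the world; the wrist camera has in their place "T_tool_cam" (4x4, takes a point from camera to tool coordinates, whose origin is the TCP and whose axes are the tool frame's). Camera axes: x right, y down, z forward; pixel columns grow to the right and rows downward; lengths in m; the calibration is good to about 2 mm. The wrist camera is an equidistant fisheye: a pixel r from the principal point sees the ray r / f radians off the axis. A picture is of the moment at which its call begins: read the wrist's pose just before it.
A pose or a line that the arm cannot do raises manip.IKError and nothing moves.
- order.close_job(): hands the job in, once; it reports no verdict.
The state is a dict: "clock": time; "joint_pos": joint angles; "joint_velocities": joint speeds; "tau": joint torques, N m; "tool_pos": TCP position; "tcp_rot": TCP orientation; "contact_force": force on the tool from outside, world axes, zero at the start; "moment": the same for the moment, N m; "gripper_width": finger opening in m.
Only numpy, scipy, OpenCV 4.12 (cv2) and the standard library are available. Lean on these libraries where they do the work, as an engineer would, in place of code of your own. Each camera call takes 0.05 s, during which the arm holds its last target.

## Working session

There is one attempt and no reset: what is moved stays moved. The work goes in short steps, each a Python script; the robot and the scene stay as the last script left them, time stands still between calls to the robot, and variables do not carry over. Pictures are saved under pics/ and viewed, and the job is handed in when it is done.

```bash
ls; mkdir -p pics; python3 - <<'E'
from cell import manip,cams
import cv2,numpy as np
s=manip.state();print({k:np.round(v,3) for k,v in s.items()})
for n in("side","top","wrist"):
    c=cams.capture(n);cv2.imwrite(f"pics/a_{n}.png",c["image"])
    print(n,c["intrinsics"].tolist(),c.get("position"),c.get("orientation"),c.get("T_tool_cam"))
    np.savez(f"a_{n}.npz",**c)
E
```

```text
pics
{'clock': np.float64(0.0), 'joint_pos': array([ 1.286,  0.265,  1.605, -0.   ,  1.274, -0.037]), 'joint_velocities': array([ 0.001, -0.   ,  0.001,  0.   ,  0.002,  0.001]), 'tau': array([-0.0000e+00, -5.0211e+01, -3.5688e+01,  7.3000e-02,  2.9000e-02,
       -0.0000e+00]), 'tool_pos': array([0.165, 0.654, 0.237]), 'tcp_rot': array([ 0.193,  1.562, -0.196]), 'contact_force': array([1.007, 0.259, 0.244]), 'moment': array([ 0.021, -0.002,  0.038]), 'gripper_width': np.float64(0.088)}
side [[433.9239836718021, 0.0, 278.7483010406205], [0.0, 433.9239836718021, 205.5624431423297], [0.0, 0.0, 1.0]] [ 0.01850854 -0.74530429  0.92803448] [-2.19792316  0.74468326 -0.3150774 ] None
top [[486.8695845313258, 0.0, 280.1388327317918], [0.0, 486.8695845313258, 209.90278942664563], [0.0, 0.0, 1.0]] [ 0.34556353 -0.01340016  1.62981955] [-2.17253135  2.12358325 -0.16954074] None
wrist [[325.19226210127806, 0.0, 279.1851776870587], [0.0, 325.19226210127806, 210.66822264193422], [0.0, 0.0, 1.0]] None None [[-1.19480246e-04 -2.73594443e-01  9.61845136e-01 -1.45890193e-01]
 [ 9.99999987e-01  7.12353516e-05  1.44482553e-04 -3.02300344e-04]
 [-1.08047000e-04  9.61845141e-01  2.73594431e-01 -7.13684948e-02]
 [ 0.00000000e+00  0.00000000e+00  0.00000000e+00  1.00000000e+00]]
```

View pics/a_top.png

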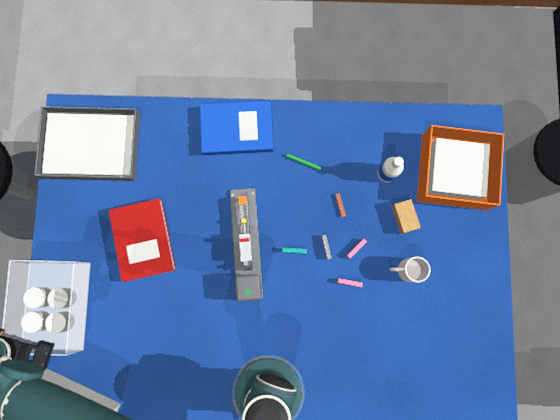

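View pics/a_side.png

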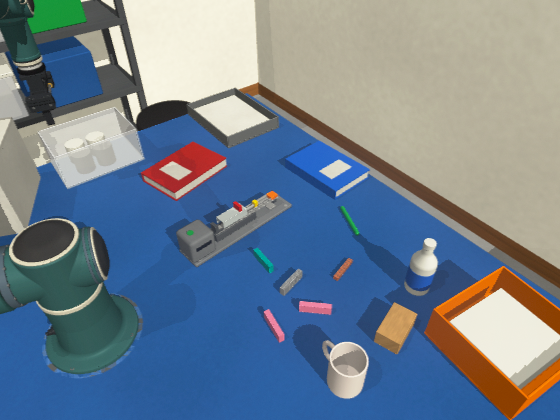

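View pics/a_wrist.png

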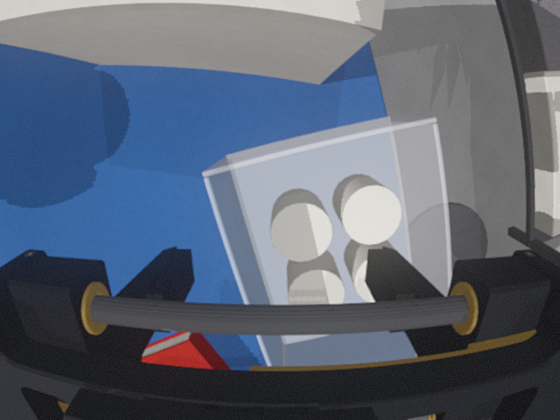

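The top view shows these strip-like candidates: silver (326,247), copper (340,205), turquoise (294,250) and pinks (356,248) and (350,282). By the description the target is the silver one. I'll check it and the stapler in a close crop.

```bash
cat > h.py <<'E'
import numpy as np,cv2
from scipy.spatial.transform import Rotation as R
def px2world(c,u,v,z):
    K=c["intrinsics"];Rm=R.from_rotvec(c["orientation"]).as_matrix();p=np.asarray(c["position"])
    d=Rm@np.array([(u-K[0,2])/K[0,0],(v-K[1,2])/K[1,1],1.0])
    return p+d*(z-p[2])/d[2]
def depthcloud(c):
    K=c["intrinsics"];Rm=R.from_rotvec(c["orientation"]).as_matrix();p=np.asarray(c["position"])
    v,u=np.mgrid[:420,:560];Z=c["z_map"]
    P=np.stack([(u-K[0,2])/K[0,0]*Z,(v-K[1,2])/K[1,1]*Z,Z],-1)
    return P@Rm.T+p
E
python3 - <<'E'
import numpy as np,cv2
from h import *
t=dict(np.load("a_top.npz"));s=dict(np.load("a_side.npz"))
a=cv2.resize(t["image"][180:310,220:380],None,fx=5,fy=4.6,interpolation=cv2.INTER_NEAREST)
cv2.imwrite("pics/b_top.png",cv2.resize(t["image"][180:305,215:375],(800,600),interpolation=cv2.INTER_CUBIC) if 0 else cv2.resize(t["image"][180:300,215:375],(800,600),interpolation=cv2.INTER_CUBIC))
cv2.imwrite("pics/b_side.png",cv2.resize(s["image"][180:300,170:330],(800,600),interpolation=cv2.INTER_CUBIC))
for c in (t,s):
  P=depthcloud(c);m=c["z_map"]>0; print(m.mean())
  hsv=cv2.cvtColor(c["image"],cv2.COLOR_BGR2HSV)
  # grey
  g=(hsv[...,1]<70)&(P[...,2]>0.012)&(P[...,0]>.2)&(P[...,0]<.8)&(abs(P[...,1])<.35)
  n,l,st,ce=cv2.connectedComponentsWithStats(g.astype(np.uint8))
  for i in range(1,n):
    if st[i,4]>40:
      q=P[l==i]; print(st[i],ce[i].round(1),np.median(q,0).round(3),q[:,2].max().round(3))
E
```

```text
0.9961649659863946
[ 230  188   33  113 2039] [246.4 250.5] [0.435 0.082 0.05 ] 1.63
[322 235  10  24 105] [326.3 246.3] [ 0.469 -0.18   0.026] 0.037
0.9959396258503401
[169 176  35  22 150] [186.1 186.9] [0.434 0.333 0.021] 0.033
[ 176  195  114   71 2732] [223.6 228.3] [0.413 0.067 0.048] 0.095
[280 269  22  24 206] [290.5 280.3] [ 0.465 -0.184  0.026] 0.032
```

```bash
ls pics
```

```text
a_side.png
a_top.png
a_wrist.png
b_side.png
b_top.png
```

View pics/b_top.png

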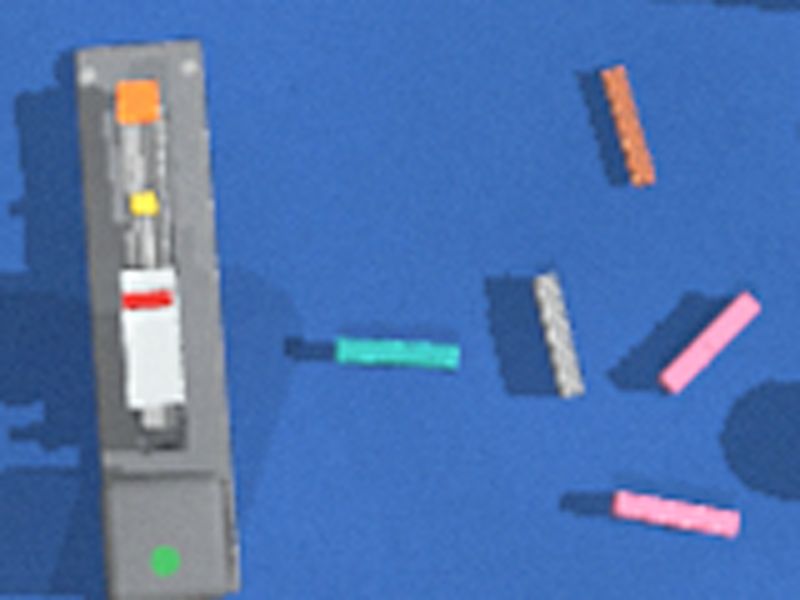

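View pics/b_side.png

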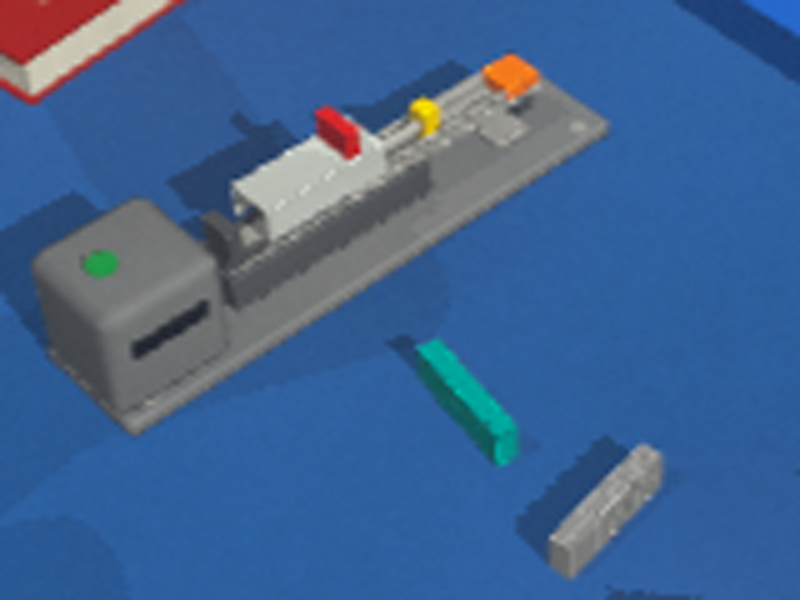

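The crop shows the silver strip standing on its legs at crop pixel (558,335), about half its 26 mm height being depth-visible. The stapler has its nose (138,100), follower (145,203) and tab (147,299) roughly along world +x. Next I take wrist looks over the stapler and the strip.

```bash
cat >> h.py <<'E'
def rotdown(yaw):
    # tool x down, tool z along heading yaw, tool y = left of heading
    x=np.array([0,0,-1.]);y=np.array([-np.sin(yaw),np.cos(yaw),0]);z=np.cross(x,y)
    return R.from_matrix(np.stack([x,y,z],1)).as_rotvec()
def wcap(manip,cams):
    s=manip.state();c=cams.capture("wrist")
    T=np.eye(4);T[:3,:3]=R.from_rotvec(s["tcp_rot"]).as_matrix();T[:3,3]=s["tool_pos"]
    c["Tw"]=T@c["T_tool_cam"];return c
def wray(c,u,v):
    K=c["intrinsics"];u=np.asarray(u,float);v=np.asarray(v,float)
    dx=(u-K[0,2])/K[0,0];dy=(v-K[1,2])/K[1,1];th=np.hypot(dx,dy)
    k=np.where(th>1e-9,np.sin(th)/np.maximum(th,1e-9),1)
    return np.stack([dx*k,dy*k,np.cos(th)],-1)@c["Tw"][:3,:3].T
def wpx(c,u,v,z):
    d=wray(c,u,v);p=c["Tw"][:3,3];return p+d*((z-p[2])/d[...,2])[...,None]
def wcloud(c):
    v,u=np.mgrid[:420,:560];K=c["intrinsics"]
    dx=(u-K[0,2])/K[0,0];dy=(v-K[1,2])/K[1,1];th=np.hypot(dx,dy)
    k=np.where(th>1e-9,np.sin(th)/np.maximum(th,1e-9),1)
    d=np.stack([dx*k,dy*k,np.cos(th)],-1);P=d/d[...,2:]*c["z_map"][...,None]
    return P@c["Tw"][:3,:3].T+c["Tw"][:3,3]
E
python3 - <<'E'
from cell import manip,cams,inverse_kinematics as ik
from h import *
print(R.from_rotvec(manip.state()["tcp_rot"]).as_matrix().round(2).tolist())
for p,y in (((.42,.08,.2),0),((.45,-.18,.2),.1),((.45,-.18,.02),.1)):
    print(ik(p,rotdown(y)))
manip.move_pose((.42,.08,.22),rotdown(0.)); 
c=wcap(manip,cams);cv2.imwrite("pics/c_st.png",c["image"]);np.savez("c_st.npz",**c)
print(manip.state()["clock"],manip.state()["tool_pos"])
manip.move_pose((.45,-.18,.2),rotdown(0.1))
c=wcap(manip,cams);cv2.imwrite("pics/c_sp.png",c["image"]);np.savez("c_sp.npz",**c)
print(manip.state()["clock"],manip.state()["contact_force"])
E
```

```text
[[-0.0, 0.25, 0.97], [-0.0, 0.97, -0.25], [-1.0, -0.0, -0.0]]
[ 1.29949890e-01 -1.91196027e-01  2.14748276e+00 -4.44089210e-16
  1.18530592e+00 -1.44084644e+00]
[-0.43190471 -0.07184453  2.04346072  0.          1.16997647 -2.10270104]
[-0.43190471  0.15784426  2.18790649  0.          0.7958419  -2.10270104]
2.4417 [0.42023377 0.08056922 0.2201387 ]
3.5167 [-0.59750726 -0.23884251  0.53834036]
```

```bash
ls pics
```

```text
a_side.png
a_top.png
a_wrist.png
b_side.png
b_top.png
c_sp.png
c_st.png
```

View pics/c_st.png

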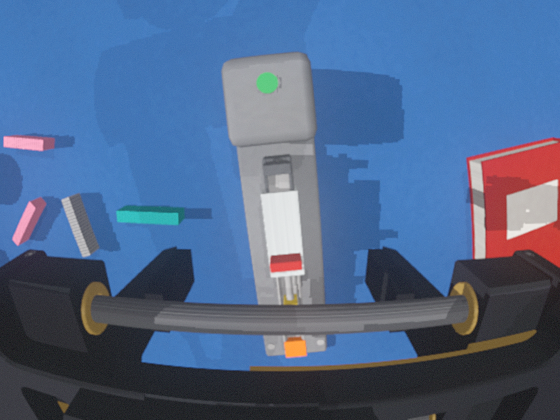

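View pics/c_sp.png

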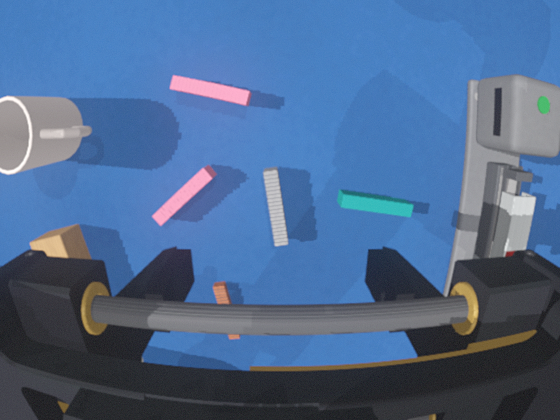

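Wrist picture 1 shows tab (287,264), nose (295,348), housing (268,100). In picture 2 the silver strip is at (275,207), clear of the pink, turquoise and copper ones. I'm measuring both next.

```bash
cat > m.py <<'E'
from h import *
c=dict(np.load("c_sp.npz"));P=wcloud(c)
hsv=cv2.cvtColor(c["image"],cv2.COLOR_BGR2HSV)
roi=np.zeros((420,560),bool);roi[155:260,245:310]=1
m=(hsv[...,1]<90)&roi&(hsv[...,2]>90)
n,l,st,ce=cv2.connectedComponentsWithStats(m.astype(np.uint8));i=1+st[1:,4].argmax();m=l==i
print(st[i],"z pct",np.percentile(P[m][:,2],[5,25,50,75,95]).round(4))
v,u=np.nonzero(m);W=wpx(c,u,v,.026)
r=cv2.minAreaRect((W[:,:2]*1000).astype(np.float32));print("strip rect on z26 plane",r, cv2.boxPoints(r).round(1).tolist())
mm=m&(abs(P[...,2]-.026)<.005);r2=cv2.minAreaRect((P[mm][:,:2]*1000).astype(np.float32));print(r2)
for nm in("top","side"):
    d=dict(np.load(f"a_{nm}.npz"));h2=cv2.cvtColor(d["image"],cv2.COLOR_BGR2HSV);Q=depthcloud(d)
    k=(h2[...,1]<90)&(abs(Q[...,0]-.467)<.06)&(abs(Q[...,1]+.18)<.05)&(Q[...,2]>.018)
    print(nm,k.sum(),cv2.minAreaRect((Q[k][:,:2]*1000).astype(np.float32)))
# stapler
def comp(mask):
    n,l,st,ce=cv2.connectedComponentsWithStats(mask.astype(np.uint8));i=1+st[1:,4].argmax();return l==i,st[i],ce[i]
for nm in("wrist","top","side"):
    if nm=="wrist": d=dict(np.load("c_st.npz"));Q=wcloud(d);f=lambda u,v,z:wpx(d,u,v,z)
    else: d=dict(np.load(f"a_{nm}.npz"));Q=depthcloud(d);f=lambda u,v,z:px2world(d,u,v,z)
    H=cv2.cvtColor(d["image"],cv2.COLOR_BGR2HSV);h,s,v=[H[...,i].astype(int) for i in range(3)]
    near=(abs(Q[...,1]-.08)<.06)&(Q[...,0]>.2)&(Q[...,0]<.7)
    for col,mk,z in(("tab",((h<5)|(h>174))&(s>150),.0965),("nose",(h>6)&(h<16)&(s>150),.055),("foll",(h>20)&(h<32)&(s>120),.0675),("dot",(h>45)&(h<80)&(s>120),.09)):
        mk=mk&near
        if mk.sum()<5: print(nm,col,"none");continue
        m,st,ce=comp(mk);q=Q[m];top=m&(abs(Q[...,2]-z)<.006)
        print(nm,col,st[:4],ce.round(1),"topn",top.sum(),"cloud xy(mm)",(Q[top].mean(0)*1000).round(1),"x range",(np.percentile(Q[top][:,0],[3,97])*1000).round(1),"ray",(f(*[np.float64(a) for a in ce],z)*1000).round(1)) if top.sum() else print(nm,col,ce,np.median(q,0))
E
python3 m.py
```

```text
[ 263  167   26   80 1196] z pct [0.0007 0.025  0.0257 0.0262 0.0269]
strip rect on z26 plane ((466.657958984375, -180.9737091064453), (83.85004425048828, 15.561737060546875), 14.042960166931152) [[424.1000061035156, -183.60000610351562], [427.8999938964844, -198.6999969482422], [509.20001220703125, -178.3000030517578], [505.3999938964844, -163.3000030517578]]
((467.8179016113281, -180.67837524414062), (80.55259704589844, 14.277997970581055), 14.070508003234863)
top 101 ((468.54180908203125, -180.3624725341797), (78.87805938720703, 13.845291137695312), 14.57870101928711)
side 174 ((467.9921569824219, -181.23387145996094), (83.05513763427734, 16.569215774536133), 14.031708717346191)
wrist tab [271 260  30  12] [285.6 265.6] topn 237 cloud xy(mm) [478.2  86.4  95.8] x range [474.2 482.6] ray [477.9  86.4  96.5]
wrist nose [285 338  21  19] [294.9 346.4] topn 294 cloud xy(mm) [609.1  99.9  54.4] x range [599.3 622.7] ray [608.3  99.8  55. ]
wrist foll [284 295  13  10] [290.3 300.9] topn 30 cloud xy(mm) [538.2  92.4  64.1] x range [537.2 539.2] ray [534.   92.6  67.5]
wrist dot [257  73
[... 435 characters left out ...]
  92.3  68.4] x range [540.2 547.5] ray [542.5  93.8  67.5]
top dot [246 290   5   5] [247.6 291.8] topn 12 cloud xy(mm) [316.1  71.2  92.7] x range [310.2 321.6] ray [316.   71.2  90. ]
side tab [233 202   9  10] [237.4 206.1] topn 29 cloud xy(mm) [478.2  82.5  95.7] x range [473.9 483. ] ray [475.2  75.6  96.5]
side nose [267 191  10   9] [271.6 194.8] topn 53 cloud xy(mm) [611.5  96.5  55. ] x range [598.8 624. ] ray [611.1  95.3  55. ]
side foll [252 200   6   7] [254.8 202.7] topn 20 cloud xy(mm) [542.8  90.2  66.9] x range [536.6 550.4] ray [541.   84.9  67.5]
side dot [187 230   7   5] [189.9 232.3] topn 25 cloud xy(mm) [317.4  69.1  92.6] x range [310.4 324.8] ray [318.3  71.6  90. ]
```

Measured against expectations:
- **Strip:** (468.0, -180.7) mm, yaw 14.07°, top at 26 mm, 80.5 x 14.3, which matches.
- **Stapler axis:** the line through dot, tab and nose agrees, at yaw about 5.75°.
- **Nose centre:** (611.5, 100.2), and the follower face is about 50 mm behind the nose's rear face, which also matches.

Now the grasp.

```bash
python3 - <<'E'
from cell import manip,cams
from h import *
r=rotdown(np.radians(14.07))
manip.set_gripper(.040,force=35)
manip.move_pose((.468,-.1807,.06),r)
manip.move_linear((.468,-.1807,.0127),rate=.08)
s=manip.state();print(s["clock"],s["tool_pos"].round(4),s["contact_force"].round(2))
manip.set_gripper(.010,force=35)
s=manip.state();print(s["clock"],s["tool_pos"].round(4),s["contact_force"].round(2),s["gripper_width"])
manip.move_linear((.468,-.1807,.12),rate=.12)
s=manip.state();print(s["clock"],s["tool_pos"].round(4),s["contact_force"].round(2),s["gripper_width"])
c=wcap(manip,cams);cv2.imwrite("pics/d_w.png",c["image"])
c=cams.capture("side");cv2.imwrite("pics/d_s.png",cv2.resize(c["image"][150:330,190:430],(800,600),interpolation=cv2.INTER_CUBIC))
E
```

```text
5.7083 [ 0.4682 -0.1808  0.0128] [0.06 0.13 0.24]
6.2167 [ 0.4683 -0.1809  0.013 ] [0.14 0.78 2.21] 0.013769321643369303
7.2583 [ 0.4673 -0.1804  0.1191] [ 0.19 -0.05 -0.38] 0.013637600103093193
```

```bash
ls pics
```

```text
a_side.png
a_top.png
a_wrist.png
b_side.png
b_top.png
c_sp.png
c_st.png
d_s.png
d_w.png
```

View pics/d_w.png

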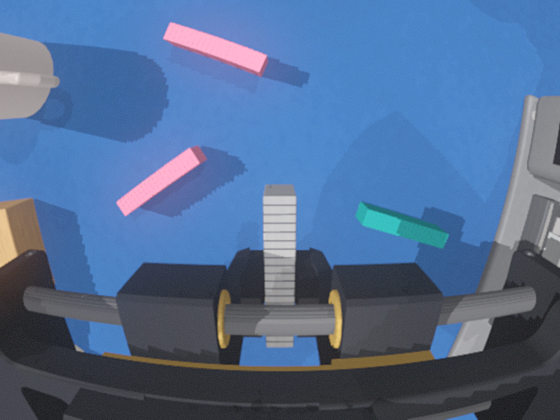

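View pics/d_s.png

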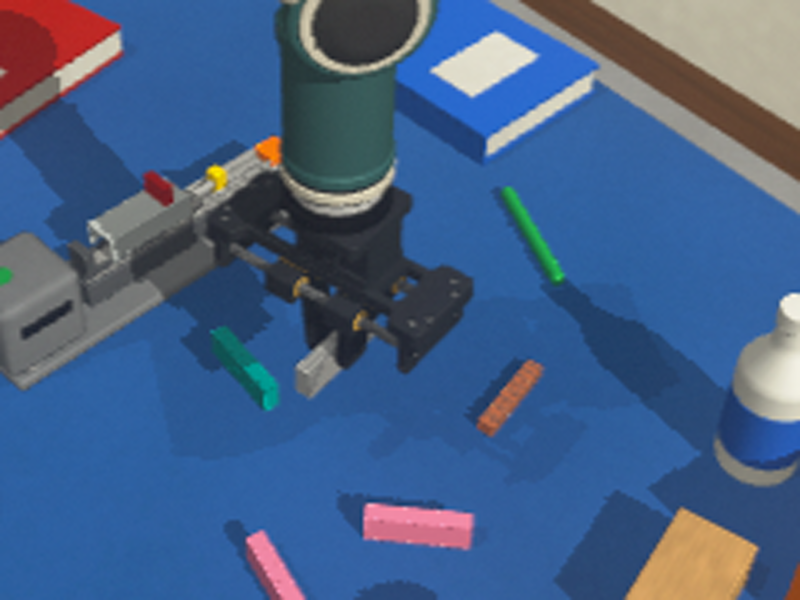

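The strip is held straight and level in the middle of the fingers (wrist: top from (280,187) to (280,347)), and the neighbours are undisturbed. Next I move to the approach pose ahead of the follower and look at strip, follower and tab together.

```bash
cat >> h.py <<'E'
YAW=np.radians(5.75);U=np.array([np.cos(YAW),np.sin(YAW)]);V=np.array([-U[1],U[0]])
N=np.array([.6115,.1002])-.063*U   # stapler x=0 incl. shift (estimate)
def S(x,y=0.): return N+U*x+V*y
def toS(p): d=np.asarray(p)[...,:2]-N; return np.stack([d@U,d@V],-1)
E
python3 - <<'E'
from cell import manip,cams
from h import *
r=rotdown(YAW)
p=S(.052)
manip.move_pose((*p,.13),r)
manip.move_linear((*p,.0905),rate=.12)
c=wcap(manip,cams);cv2.imwrite("pics/e_w.png",c["image"]);np.savez("e_w.npz",**c)
s=manip.state();print(s["clock"],s["tool_pos"].round(4),toS(s["tool_pos"]),s["contact_force"].round(2))
E
```

```text
9.0667 [0.6008 0.0985 0.0909] [ 0.05220491 -0.00065875] [-0.27  0.37 -0.99]
```

View pics/e_w.png

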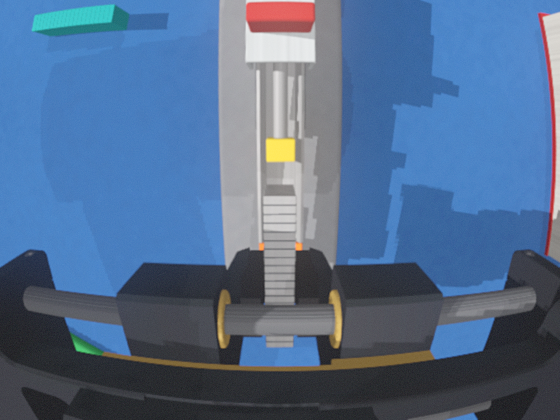

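The strip (263-297, row 186 at its rear end) lines up with the follower (266-295, front edge row 161) and the channel lips (258-303). I'm turning those into stapler coordinates.

```bash
python3 - <<'E'
from h import *
c=dict(np.load("e_w.npz"));H=cv2.cvtColor(c["image"],cv2.COLOR_BGR2HSV);h,s,v=[H[...,i].astype(int) for i in range(3)]
Q=wcloud(c)
def rep(n,mk,z):
    vv,uu=np.nonzero(mk);w=toS(wpx(c,uu,vv,z))*1000
    print(n,mk.sum(),"u",uu.min(),uu.max(),"v",vv.min(),vv.max(),"x",np.percentile(w[:,0],[1,99]).round(1),"y",np.percentile(w[:,1],[1,99]).round(1),w[:,1].mean().round(2),"z",np.median(Q[mk][:,2]).round(4))
roi=np.zeros((420,560),bool);roi[:280,220:340]=1
rep("foll",(h>20)&(h<34)&(s>120)&roi,.0675)
rep("tab",((h<5)|(h>174))&(s>150)&roi,.0965)
o=(h>6)&(h<16)&(s>150)&roi;rep("nose",o,.055)
st=np.zeros_like(roi);st[182:240,255:305]=1;st&=abs(Q[...,2]-(.0909+.0133))<.006
rep("strip",st,.0909+.0133)
# yaw of features: channel lips/cover edges
pl=np.zeros_like(roi);pl[25:75,235:330]=1;pl&=(s<40)&(abs(Q[...,2]-.076)<.004);rep("cover",pl,.076)
for lab,(a,b) in {"strip":((188,225),st),"cover":((32,58),pl)}.items():
    for row in a:
        cols=np.nonzero(b[row])[0];z={"strip":.1042,"cover":.076}[lab]
        if len(cols):print(lab,row,(toS(wpx(c,np.array([cols.min()-.5,cols.max()+.5]),np.array([row,row]),z))*1000).round(1).tolist())
E
```

```text
foll 660 u 266 294 v 138 161 x [-11.   1.] y [-7.6  6.9] -0.36 z 0.0673
tab 239 u 247 313 v 3 21 x [-73.  -64.9] y [-14.5  13.4] 0.48 z 0.0959
nose 45 u 260 301 v 243 250 x [51.5 56.1] y [-12.4  12.3] 0.28 z 0.055
strip 1511 u 263 296 v 193 239 x [ 9.9 30.3] y [-7.3  6.3] -0.61 z 0.1029
cover 2147 u 245 315 v 25 63 x [-66.9 -49.3] y [-16.8  16.3] -0.46 z 0.0759
strip 225 [[23.9, -7.5], [23.9, 6.2]]
cover 32 [[-65.0, -17.1], [-65.0, 16.6]]
cover 58 [[-51.5, -17.0], [-51.5, 16.9]]
```

All agree within 1 mm: strip y -0.6, channel, cover and nose about -0.2, and x0 shifted about +1. I lower ahead of the follower and feel for contact.

```bash
python3 - <<'E'
from cell import manip,cams
from h import *
def st():
    s=manip.state();f=s["contact_force"];t=toS(s["tool_pos"])*1000
    return s,t,np.array([f[:2]@U,f[:2]@V,f[2]])
manip.move_linear((*S(.052,.0004),.0702),rate=.1)
manip.dwell(.2)
s,t,f0=st();print(s["clock"],t.round(2),s["tool_pos"][2].round(4),f0.round(2))
x=.052
while x>.036:
    x-=.0015
    manip.move_linear((*S(x,.0004),.0702),rate=.03)
    s,t,f=st();print(round(x*1000,1),t.round(2),s["tool_pos"][2].round(4),(f-f0).round(2))
    if f[0]-f0[0]>2.5 or abs(f-f0).max()>6: break
print(s["clock"])
E
```

```text
9.6167 [52.56  0.47] 0.0709 [ 0.37 -0.14  0.45]
50.5 [50.5   0.44] 0.0704 [-0.07  0.07 -2.42]
49.0 [48.87  0.4 ] 0.0702 [ 1.12  1.24 -1.9 ]
47.5 [47.35  0.37] 0.0701 [ 0.37 -0.28 -2.61]
46.0 [45.87  0.4 ] 0.0702 [-0.33  0.57 -1.4 ]
44.5 [44.39  0.4 ] 0.0702 [ 0.77 -0.3  -1.33]
43.0 [42.86  0.39] 0.0701 [-0.19  0.88 -2.58]
41.5 [41.37  0.41] 0.0702 [-0.04 -0.09 -1.  ]
40.0 [41.02  0.39] 0.0707 [ 3.2  -0.77 -1.78]
11.6167
```

Contact is felt at TCP x of about 41.3, so the magazine shift is about +1.3 in my frame, consistent with vision. I push on 32 mm using the measured position.

```bash
cat >> h.py <<'E'
def st(manip):
    s=manip.state();f=s["contact_force"];t=toS(s["tool_pos"])*1000
    return s,np.array([*t,s["tool_pos"][2]*1000]),np.array([f[:2]@U,f[:2]@V,f[2]])
E
python3 - <<'E'
from cell import manip,cams
from h import *
for x in (.030,.020,.0115):
    manip.move_linear((*S(x,-.0001),.0702),rate=.04)
    s,t,f=st(manip);print(x,t.round(2),f.round(2))
    if abs(f).max()>14: break
manip.dwell(.15)
cmd=x
for i in range(4):
    s,t,f=st(manip)
    if t[0]<9.7 or abs(f).max()>14: break
    cmd-=(t[0]-9.3)/1000*.8
    manip.move_linear((*S(cmd,-.0001),.0702),rate=.03);manip.dwell(.1)
    s,t,f=st(manip);print(round(cmd,4),t.round(2),f.round(2),s["gripper_width"])
c=wcap(manip,cams);cv2.imwrite("pics/f_w.png",c["image"]);np.savez("f_w.npz",**c);print(s["clock"])
E
```

```text
0.03 [30.64  0.11 70.76] [ 5.19  1.16 -1.  ]
0.02 [2.126e+01 5.000e-02 7.090e+01] [ 6.54  1.32 -1.86]
0.0115 [1.324e+01 4.000e-02 7.104e+01] [ 7.31  1.53 -2.76]
0.0082 [1.031e+01 2.000e-02 7.109e+01] [ 6.58  1.6  -2.52] 0.013495247642142473
0.0074 [ 9.59  0.   71.11] [ 7.68  0.96 -1.6 ] 0.013391208240890158
13.6333
```

View pics/f_w.png

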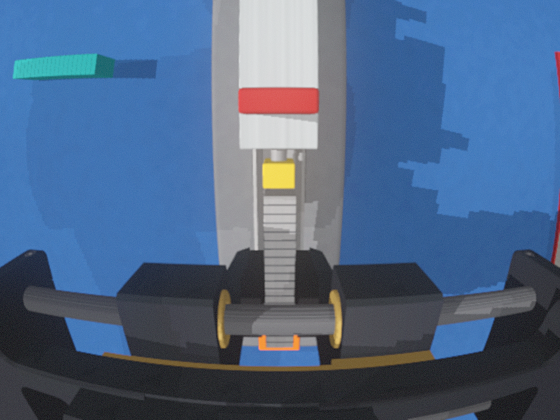

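The follower is pushed back to the cover's edge (front face at row 188), the strip is still straight, and the nose is just visible beyond the strip's front (278,342). Force 7.3 N is the spring, not the stop. Now I lower in steps.

```bash
python3 - <<'E'
from cell import manip,cams
from h import *
s,t,f0=st(manip);cmd=.0073;z=.0702
while z>.0555:
    z-=.002 if z>.060 else .0008
    manip.move_linear((*S(cmd,-.0002),z),rate=.03)
    s,t,f=st(manip);print(round(z*1000,1),t.round(2),f.round(2))
    if f[2]-f0[2]>7 or abs(f-f0).max()>9 : break
manip.dwell(.15);s,t,f=st(manip);print(s["clock"],t.round(2),f.round(2),s["gripper_width"])
c=wcap(manip,cams);cv2.imwrite("pics/g_w.png",c["image"]);np.savez("g_w.npz",**c)
E
```

```text
68.2 [ 9.83 -0.23 69.51] [ 7.35  0.33 -0.25]
66.2 [ 9.99 -0.31 67.68] [ 7.8   0.2  -0.38]
64.2 [10.05 -0.36 65.73] [7.54 0.05 0.17]
62.2 [10.02 -0.38 63.72] [6.92 0.04 0.35]
60.2 [10.06 -0.38 61.76] [ 6.77 -0.42  0.32]
58.2 [10.03 -0.38 59.73] [7.75 0.11 0.89]
57.4 [10.12 -0.39 59.01] [8.08 0.29 0.32]
56.6 [10.16 -0.38 58.28] [7.52 0.63 1.33]
55.8 [10.33 -0.4  58.01] [5.2  0.44 4.38]
16.0833 [10.29 -0.39 57.99] [ 6.15 -0.77  3.67] 0.013920504164092556
```

View pics/g_w.png

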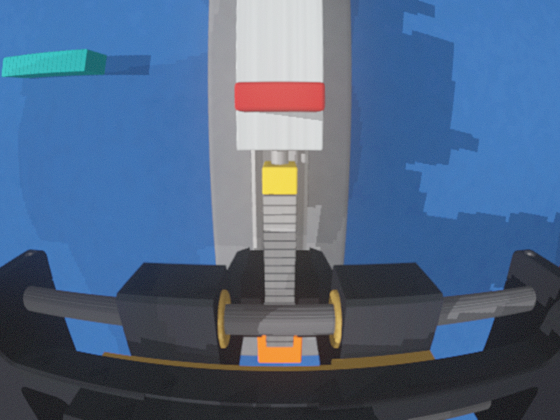

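The strip meets the floor exactly at TCP z 58.0 (underside z 45). Between follower and nose it is seated. I unload slightly, let go, and look.

```bash
python3 - <<'E'
from cell import manip,cams
from h import *
manip.move_linear((*S(.0085,-.0003),.0570),rate=.03)
s,t,f=st(manip);print(t.round(2),f.round(2))
manip.set_gripper(.034)
s,t,f=st(manip);print(t.round(2),f.round(2),s["gripper_width"])
manip.move_linear((*S(.0085,-.0003),.13),rate=.12)
c=wcap(manip,cams);cv2.imwrite("pics/h_w1.png",c["image"]);np.savez("h_w1.npz",**c)
manip.set_gripper(0.0,force=20)
manip.move_pose((*S(-.06),.17),rotdown(YAW))
c=wcap(manip,cams);cv2.imwrite("pics/h_w2.png",c["image"]);np.savez("h_w2.npz",**c)
s,t,f=st(manip);print(s["clock"],t.round(2),f.round(2),s["gripper_width"])
E
```

```text
[11.07 -0.46 58.45] [ 6.53  0.86 -0.11]
[ 7.79 -0.34 56.61] [-0.58 -0.68 -0.63] 0.03405164080361755
18.7667 [-5.9520e+01  1.0000e-02  1.7044e+02] [ 0.49 -0.81  0.28] 0.0001550180009153135
```

View pics/h_w1.png

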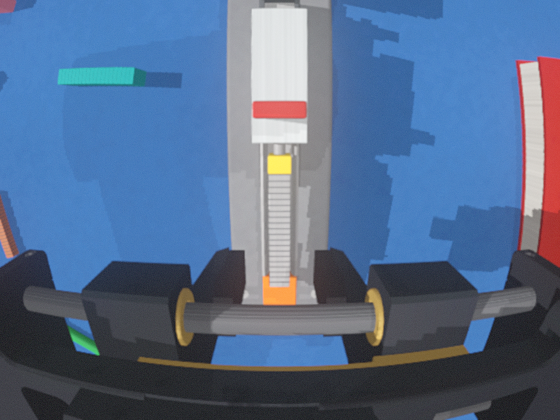

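View pics/h_w2.png

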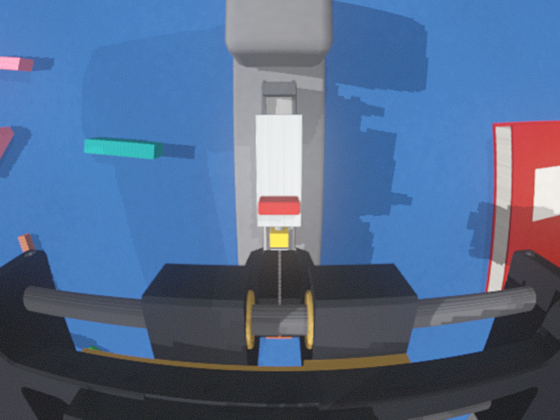

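Picture 1 shows the strip in the channel between follower (279,163) and nose (279,290). I'm checking its height and x, level and against the stop, plus the tab's position.

```bash
python3 - <<'E'
from cell import cams
from h import *
for n in("h_w1","h_w2"):
    c=dict(np.load(n+".npz"));H=cv2.cvtColor(c["image"],cv2.COLOR_BGR2HSV);h,s,v=[H[...,i].astype(int) for i in range(3)];Q=wcloud(c)
    roi=np.zeros((420,560),bool);roi[:300,220:340]=1
    for nm,mk,z in(("foll",(h>20)&(h<34)&(s>120),.0675),("tab",((h<5)|(h>174))&(s>150),.0965),("nose",(h>6)&(h<16)&(s>150),.055)):
        mk=mk&roi
        if mk.sum()<10: continue
        vv,uu=np.nonzero(mk);w=toS(wpx(c,uu,vv,z))*1000;print(n,nm,"x",np.percentile(w[:,0],[1,50,99]).round(1),"y",w[:,1].mean().round(2))
    if n=="h_w1":
        T=toS(Q)*1000
        for x0 in range(-30,52,8):
            k=roi&(abs(T[...,0]-x0-4)<4)&(abs(T[...,1])<5);print(x0+4,"z med",(np.median(Q[k][:,2])*1000).round(1),k.sum())
c=cams.capture("side");cv2.imwrite("pics/i_s.png",cv2.resize(c["image"][170:290,170:330],(800,600),interpolation=cv2.INTER_CUBIC))
E
```

```text
h_w1 foll x [-42.  -35.5 -29.6] y -0.34
h_w1 tab x [-73.7 -66.5 -65.9] y -2.23
h_w1 nose x [50.8 64.8 71.3] y 1.27
-26 z med 71.0 209
-18 z med 71.3 193
-10 z med 71.3 190
-2 z med 71.2 188
6 z med 71.2 178
14 z med 71.4 163
22 z med 71.4 149
30 z med 71.3 148
38 z med 71.4 142
46 z med 71.5 141
54 z med 71.3 11
h_w2 foll x [-45.2 -35.8  20.9] y 0.53
h_w2 tab x [-73.2 -67.4 -66.6] y 0.51
```

View pics/i_s.png

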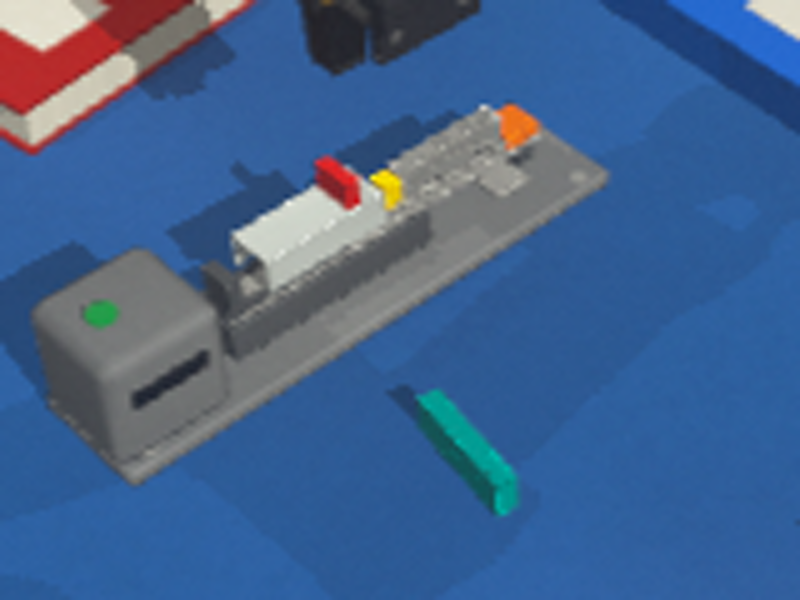

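The strip lies level at z 71 over its full length, with the follower face at -29.6 and the front end at the nose (about 51). The side view agrees. Now I push the tab from behind with shut fingers.

```bash
python3 - <<'E'
from cell import manip,cams
from h import *
p=S(-.097,-.0003)
manip.move_linear((*p,.12),rate=.15)
manip.move_linear((*p,.0805),rate=.1);manip.dwell(.1)
s,t,f0=st(manip);print(s["clock"],t.round(2),f0.round(2))
x=-.097;end=0
while x<.030 and not end:
    x+=.004 if (x<-.078 or x>.004) else .010
    if x>.0105: x-=.0025
    manip.move_linear((*S(x,-.0003),.0805),rate=.05)
    s,t,f=st(manip);print(round(x*1000,1),t.round(2),(f-f0).round(2))
    if f[0]-f0[0]<-(9 if x>.004 else 8): end=1
manip.dwell(.3)
s,t,f=st(manip);print(s["clock"],t.round(2),(f-f0).round(2))
E
```

```text
20.025 [-95.98  -0.26  81.43] [ 0.04 -0.33  0.16]
-93.0 [-92.13  -0.28  81.16] [ 0.37  0.27 -0.27]
-89.0 [-88.67  -0.29  80.62] [-0.3   0.78 -0.79]
-85.0 [-84.77  -0.3   80.48] [ 0.74  0.42 -0.12]
-81.0 [-81.34  -0.29  80.19] [-0.7   0.06 -0.74]
-77.0 [-77.14  -0.31  80.19] [-1.8   0.35 -1.44]
-67.0 [-65.97  -0.31  80.67] [-1.72  1.07 -0.73]
-57.0 [-55.83  -0.29  80.79] [-0.42 -0.57  0.09]
-47.0 [-46.05  -0.29  80.63] [ 0.15  1.15 -0.47]
-37.0 [-36.18  -0.33  80.54] [-0.3  -0.42  0.65]
-27.0 [-26.15  -0.31  80.56] [-1.48  0.38 -1.27]
-17.0 [-16.09  -0.3   80.62] [ 0.02 -0.23 -1.29]
-7.0 [-6.11 -0.3  80.59] [ 0.55  0.84 -0.78]
3.0 [ 3.86 -0.3  80.57] [-0.79  0.03 -0.42]
10.5 [11.28 -0.31 80.57] [-0.83 -0.45 -0.17]
12.0 [12.15 -0.3  80.58] [-1.69  0.32  1.47]
13.5 [13.43 -0.28 80.53] [-1.95  0.72  0.81]
15.0 [14.6  -0.28 80.49] [-4.5   0.44  2.07]
16.5 [14.6  -0.28 80.45] [-8.82  0.75  6.66]
18.0 [14.65 -0.29 80.37] [-14.16   0.42  10.37]
25.925 [14.67 -0.33 80.4 ] [-13.58  -0.7    9.33]
```

A firm stop at TCP 14.65 is where "home" was expected (about 15). I back off, lift and check.

```bash
python3 - <<'E'
from cell import manip,cams
from h import *
manip.move_linear((*S(-.005,-.0003),.0815),rate=.08)
manip.move_linear((*S(-.005,-.0003),.17),rate=.15)
manip.move_pose((*S(.07,0),.22),rotdown(YAW))
c=wcap(manip,cams);cv2.imwrite("pics/j_w.png",c["image"]);np.savez("j_w.npz",**c)
H=cv2.cvtColor(c["image"],cv2.COLOR_BGR2HSV);h,s,v=[H[...,i].astype(int) for i in range(3)];Q=wcloud(c);T=toS(Q)*1000
tab=((h<5)|(h>174))&(s>150)&(abs(T[...,1])<25)&(abs(Q[...,2]-.0965)<.004)
print("tab top x",np.percentile(T[tab][:,0],[2,50,98]).round(1),tab.sum())
ns=(h>6)&(h<16)&(s>150)&(abs(T[...,1])<25)
if ns.sum():print("nose x",np.percentile(T[ns][:,0],[2,98]).round(1))
pl=(abs(Q[...,2]-.076)<.003)&(abs(T[...,1])<17)&(abs(T[...,0])<90)
print("plate x",np.percentile(T[pl][:,0],[.5,99.5]).round(1),pl.sum())
manip.move_pose((*S(-.05,.25),.25),rotdown(YAW))
for n in("side","top"):
    c=cams.capture(n)
    b=c["image"][170:290,170:330] if n=="side" else c["image"][180:300,215:375]
    cv2.imwrite(f"pics/j_{n}.png",cv2.resize(b,(800,600),interpolation=cv2.INTER_CUBIC));Q=depthcloud(c);T=toS(Q)*1000
    H=cv2.cvtColor(c["image"],cv2.COLOR_BGR2HSV);h,s,v=[H[...,i].astype(int) for i in range(3)]
    tab=((h<5)|(h>174))&(s>150)&(abs(T[...,1])<25)&(T[...,0]>-100)&(abs(Q[...,2]-.0965)<.006);print(n,tab.sum(),T[tab][:,0].mean().round(1))
s,t,f=st(manip);print(s["clock"],f.round(2))
E
```

```text
tab top x [24.6 30.  31.2] 80
nose x [54.3 74.2]
plate x [-36.4  47.7] 3143
side 27 27.1
top 17 28.0
28.7917 [-0.01  0.67  0.51]
```

View pics/j_w.png

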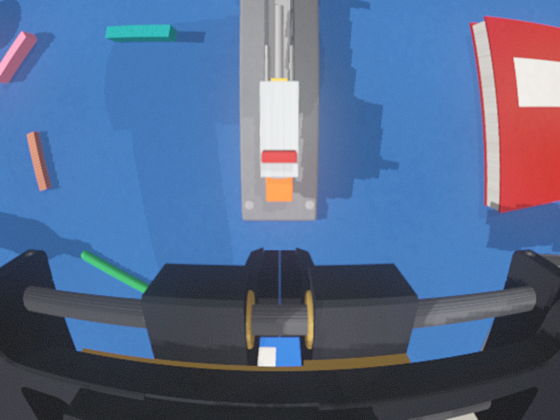

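View pics/j_side.png

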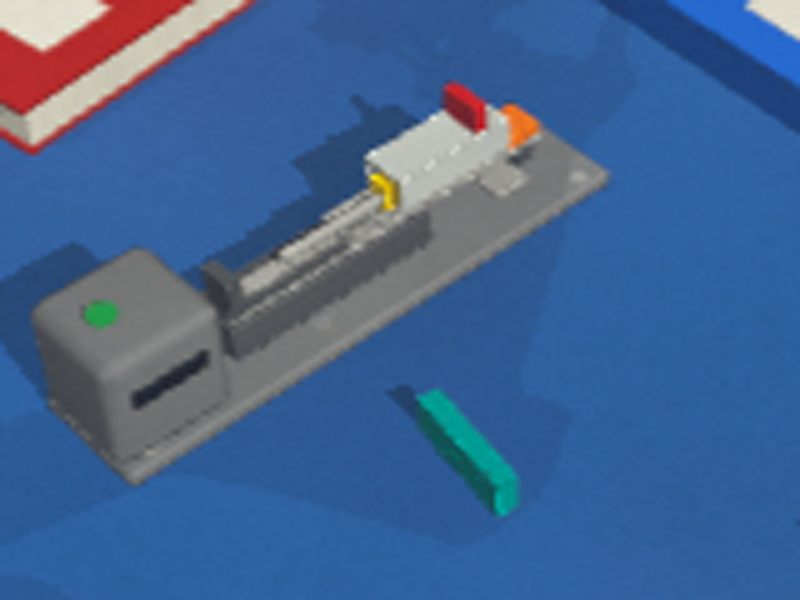

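View pics/j_top.png

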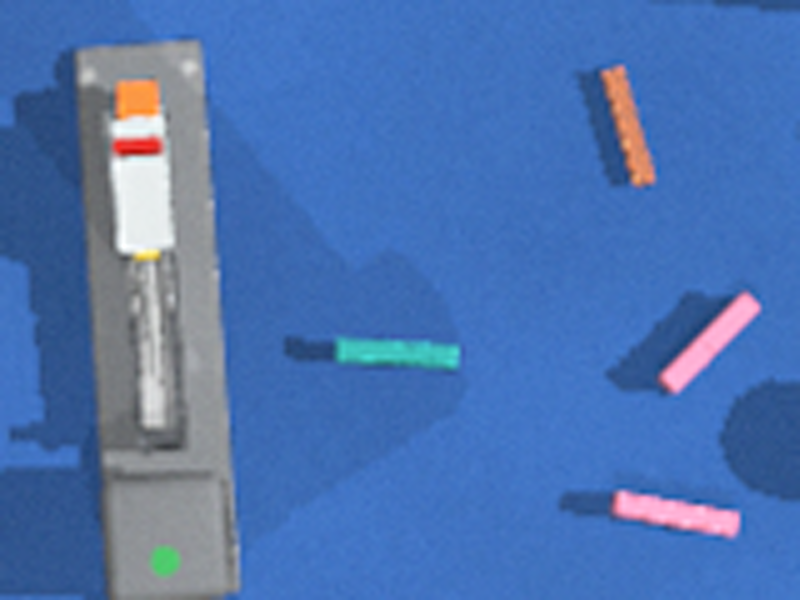

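The tab moved 98.5 mm in both the top and side views and came to rest against a hard stop. The plate covers the strip right up to the nose, and the copper strip is in its original place. I'm handing in with the arm clear.

```bash
python3 - <<'E'
from cell import order
print(order.close_job())
E
```

```text
the job is handed in; nothing more can be done
None
```

The steel strip is loaded in the magazine and the cover rail is pushed home over it. I handed the job in at 28.8 s with the arm clear of everything.

- **Loading:** I gripped the silver strip with the fingertips 13 mm above its underside. I felt the follower and pushed it back about 31 mm; the force stayed about 7 to 8 N, the spring's own. I then lowered the strip to the channel floor, met at the expected height with about 4 N, and let go.
- **Strip check:** It lay level, its top measured at z 71.0–71.5 along its length (71 expected). The follower's face was against its rear end and its front end was at the nose stop.
- **Cover check:** I pushed the red tab with shut fingers until a firm stop. The push reached about 14 N there, with no movement over the last steps. The top and side cameras both show about 98.5 mm of travel, with the tab resting at x 27–28.
- **Disagreement:** The estimates of the magazine shift and of the cover's starting position differ by about 1.3 mm. That is within the camera calibration, so "fully home" rests mainly on the hard stop I felt.
- **Other things:** The copper strip and the pink and turquoise pieces look unmoved in the top view. I did not measure the other bystanders afterwards.

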